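Change the tile warmer over to full glaze jars, labels to the reader

ROBOT

A 7-joint arm with a two-finger parallel gripper is mounted at the origin on the work surface. World frame = base frame: x ahead of the robot, y to its left, z up, the work surface at z = 0. Lengths are in m, angles in rad, forces in N, time in s.
With the tool pointing down it reaches from about 0.35 to 0.9 m from the base axis. Payload 8.1 kg.
Tool frame: the origin (TCP) lies between the finger pads; the fingertips stand 11 mm ahead of it and the grasp point (between the pads) lies 8 mm behind it; z points along the fingers, y is the line along which they close (so a half turn about z gives the same grasp; the last joint's range is limited). The gripper opens to 92 mm and grips with 3 to 60 N. Pads are 19 mm wide; open, the fingers measure 130 mm over their backs; the gripper's body (75 mm by 190 mm) begins 47 mm behind the grasp point.
Start: joints at [-1.225, 0.434, 0.025, 1.573, -0.012, 1.134, -0.075], TCP at [0.271, 0.563, 0.238] pointing down, gripper open.
Joint ranges: [-2.62, 2.62], [-0.44, 2.09], [-1.27, 1.32], [0.08, 2.57], [-1.32, 4.46], [0.12, 2], [-2.74, 2.74]. Speed limits (rad/s): [2.22, 2.22, 3.01, 3.01, 3.14, 3.14, 3.14].

INTERFACE

Orientations are given as a rotation vector (axis times angle).
In Python, from cell import observe, get_image, camera_params, sign_off gives the robot as it stands.
- The arm moves only by the shell command python3 -m pendant 'ROWS' [FORCE]. ROWS is JSON, one flat list of numbers, 7 for each row, row after row: the shift along the tool's x, y, z in m, then the turn, a rotation vector about the tool's x, y, z in rad, then the finger opening in m, from 0 to 0.0918. In form: [dx, dy, dz, rx, ry, rz, jaw, dx, dy, dz, rx, ry, rz, jaw, ...]. A call has 1 to 10 rows; each row shifts and turns the commanded pose from where the row before left it, along the tool's axes as they then stand; what a row does not reach is not made up. A row lasts 1/8 s, in which the tool goes at most 62.5 mm and 10.7 degrees, less where a joint would pass 70% of its speed; a pose out of reach is approached as far as the arm can. A call is refused whole if a number of a shift passes 0.0625 or a number of a turn 0.188, either way. A call with a gripper value outside its range is refused whole. The fingers move at their own pace and stop on an object; FORCE is the grip in N (left out, the last holds). Time passes only in rows, so rows that do not move let the fingers close. It gives the time, the measured TCP pose, the force, the opening and the grip force at its end, in the units of the state.
- observe(): the state, without advancing time (a new reading comes with each control period).
- get_image(name): name is "scene" or "top" or "wrist"; returns the picture (420x560x3 uint8, red, green, blue); there is no depth.
- camera_params(name): a dict with "intrinsics" (3x3 intrinsics, pixels), "eye" and "rotation" of the camera in the world; the wrist camera has in their place "T_tool_cam" (4x4, takes a point from camera to tool coordinates, whose origin is the TCP and whose axes are the flange's). Camera axes: x right, y down, z forward; pixel columns grow to the right and rows downward; lengths in m; the calibration is good to about 2 mm. A picture is of the moment at which its call begins: read the wrist's pose just before it. camera_params takes no time and is no camera call.
- sign_off(): hands the job in; it is judged then, once.
The state is a dict: "clock": time; "joints": joint angles; "dq": joint speeds; "joint_efforts": joint torques, N m; "position": TCP position; "ee_rot": TCP orientation; "force": force on the tool from outside, world axes, zero at the start; "ft_torque": the same for the moment, N m; "width": opening from 0.0 (shut) to 1.0 (fully open); "gripper_force": force on a finger pad.
Only numpy, scipy, OpenCV 4.12 (cv2) and the standard library are available. Lean on these libraries where they do the work, as an engineer would, in place of code of your own. Each camera call takes 0.05 s, during which the arm holds its last target. There are 200 camera calls.

TASK

Change the warmer over from tiles to glaze: lay the three dried blue tiles from its plate flat, side by side, on the oak block, then feel the weight of each grey jar, since full and empty ones look alike: stand every full jar upright on a ringed place of its own on the plate, centred in the ring, its label squarely facing the code reader, and every empty one upright in the wooden returns tray. Push the red toggle over to on only when all the full jars are in place, and leave everything else where it is.

Things in the scene. Friction and masses are not known exactly. Their poses are not given: they have to be found in the camera images.
- jar_a: glaze jar, all alike: grey cylinder 56 mm in diameter, 70 mm tall, with a black lid 52 mm in diameter, 10 mm thick on top (80 mm overall). Origin: centre of its underside; z up through the lid; x points out through the middle of its paper label; a white paper strip 12 mm wide runs over the lid from its centre to the rim above the label. Full it weighs 270 to 345 g, empty 54 to 69 g; any jar may be either. May be absent (no pose)
- jar_b: glaze jar, all alike: grey cylinder 56 mm in diameter, 70 mm tall, with a black lid 52 mm in diameter, 10 mm thick on top (80 mm overall). Origin: centre of its underside; z up through the lid; x points out through the middle of its paper label; a white paper strip 12 mm wide runs over the lid from its centre to the rim above the label. Full it weighs 270 to 345 g, empty 54 to 69 g; any jar may be either. May be absent (no pose)
- jar_c: glaze jar, all alike: grey cylinder 56 mm in diameter, 70 mm tall, with a black lid 52 mm in diameter, 10 mm thick on top (80 mm overall). Origin: centre of its underside; z up through the lid; x points out through the middle of its paper label; a white paper strip 12 mm wide runs over the lid from its centre to the rim above the label. Full it weighs 270 to 345 g, empty 54 to 69 g; any jar may be either. May be absent (no pose)
- jar_d: glaze jar, all alike: grey cylinder 56 mm in diameter, 70 mm tall, with a black lid 52 mm in diameter, 10 mm thick on top (80 mm overall). Origin: centre of its underside; z up through the lid; x points out through the middle of its paper label; a white paper strip 12 mm wide runs over the lid from its centre to the rim above the label. Full it weighs 270 to 345 g, empty 54 to 69 g; any jar may be either. May be absent (no pose)
- jar_e: glaze jar, all alike: grey cylinder 56 mm in diameter, 70 mm tall, with a black lid 52 mm in diameter, 10 mm thick on top (80 mm overall). Origin: centre of its underside; z up through the lid; x points out through the middle of its paper label; a white paper strip 12 mm wide runs over the lid from its centre to the rim above the label. Full it weighs 270 to 345 g, empty 54 to 69 g; any jar may be either. May be absent (no pose)
- warmer: tile warmer, fixed: aluminium hot plate 160 (x) by 310 (y) mm, top 24 mm above the shelf, with a grey console 70 mm deep, 36 mm tall along its -x side. Origin: at shelf height under the plate's middle; x points across the plate from the console to the code reader, y along the plate, z up
- reader: code reader, fixed along the +x side of the warmer's plate: grey block 45 (x) by 270 (y) by 88 mm tall with three dark windows in its -x face, which stands 90 mm from the line of the three places and looks along -x. Origin: under its middle at shelf height, 112 mm from the warmer's origin; axes parallel to the warmer's
- place0 (a point): centre of the flush engraved ring (68 mm in diameter) of a warming place on the plate's top; the three lie on the plate's long midline, 90 mm apart, each opposite its own reader window (warmer y = -90 mm)
- place1 (a point): centre of the flush engraved ring (68 mm in diameter) of a warming place on the plate's top; the three lie on the plate's long midline, 90 mm apart, each opposite its own reader window (the middle one)
- place2 (a point): centre of the flush engraved ring (68 mm in diameter) of a warming place on the plate's top; the three lie on the plate's long midline, 90 mm apart, each opposite its own reader window (warmer y = +90 mm)
- switch (a joint): angle of the red toggle on the console: 0 = off (leaning to warmer -x), 0.9 rad = on (leaning to warmer +x, towards the plate), on from 0.75; it stays where it is left. Its axis is level, along warmer y, 36 mm above the shelf, at warmer x = -115 mm, y = -40 mm; about 1.5 N at the tip moves it
- switch_tip (a point): centre of the toggle's round tip (ball 16 mm in diameter, 46 mm from the axis on a 9 mm bar; about 77 mm above the shelf when off or on, 82 mm midway)
- tray: the returns tray, fixed: open wooden tray 250 (x) by 120 (y) by 32 mm tall, walls and floor 5 mm thick. Origin: centre of its underside, z up
- tile0: ruri blue glazed tile 60 by 60 by 12 mm, 90 g, at first lying flat over a ring of the warmer's plate; origin at the centre of its underside, x and y square to its edges
- tile1: ruri blue glazed tile 60 by 60 by 12 mm, 90 g, at first lying flat over a ring of the warmer's plate; origin at the centre of its underside, x and y square to its edges
- tile2: ruri blue glazed tile 60 by 60 by 12 mm, 90 g, at first lying flat over a ring of the warmer's plate; origin at the centre of its underside, x and y square to its edges
- oak_block: oak tile block, fixed: 100 (x) by 250 (y) by 30 mm tall; room for three tiles in a row along y. Origin: centre of its underside, z up
- dish: bystander: small white dish 70 mm wide, 20 mm tall, standing among the jars, origin under its centre
- cup: bystander: white water cup 68 mm wide, 60 mm tall, origin under its centre
- rib: bystander: grey silicone rib lying flat, 60 (x) by 96 (y) by 6 mm, origin under its centre
- tub: bystander: closed white tub 115 mm in diameter, 72 mm tall, origin under its centre
- brush: bystander: brush lying flat
- stone: bystander: grey rubbing stone 45 (x) by 80 (y) by 20 mm, origin under its centre
Mind the look-alikes: they are no part of the job. What is shaped like the jar_e but pink or yellow is not meant.

How it is judged:
On the way, in this order (a step that is already met when the one before it is completed fails the run):
1. every full jar (one that presses with over 1.5 N) stands in a ring of its own on the warmer plate with its label facing the reader (switch still off) ((contact force between jar_a and anything else below 1.5 N or ((horizontal distance between jar_a and place0 below 0.022 m or horizontal distance between jar_a and place1 below 0.022 m or horizontal distance between jar_a and place2 below 0.022 m) and z of jar_a in the frame of warmer between 0.02 and 0.028 m and angle between jar_a's own z axis and vertical below 0.1 rad and angle between the x axis of jar_a and the x axis of warmer, either way round below 0.35 rad and x of reader in the frame of jar_a above 0.05 m)) and (contact force between jar_b and anything else below 1.5 N or ((horizontal distance between jar_b and place0 below 0.022 m or horizontal distance between jar_b and place1 below 0.022 m or horizontal distance between jar_b and place2 below 0.022 m) and z of jar_b in the frame of warmer between 0.02 and 0.028 m and angle between jar_b's own z axis and vertical below 0.1 rad and angle between the x axis of jar_b and the x axis of warmer, either way round below 0.35 rad and x of reader in the frame of jar_b above 0.05 m)) and (contact force between jar_c and anything else below 1.5 N or ((horizontal distance between jar_c and place0 below 0.022 m or horizontal distance between jar_c and place1 below 0.022 m or horizontal distance between jar_c and place2 below 0.022 m) and z of jar_c in the frame of warmer between 0.02 and 0.028 m and angle between jar_c's own z axis and vertical below 0.1 rad and angle between the x axis of jar_c and the x axis of warmer, either way round below 0.35 rad and x of reader in the frame of jar_c above 0.05 m)) and (contact force between jar_d and anything else below 1.5 N or ((horizontal distance between jar_d and place0 below 0.022 m or horizontal distance between jar_d and place1 below 0.022 m or horizontal distance between jar_d and place2 below 0.022 m) and z of jar_d in the frame of warmer between 0.02 and 0.028 m and angle between jar_d's own z axis and vertical below 0.1 rad and angle between the x axis of jar_d and the x axis of warmer, either way round below 0.35 rad and x of reader in the frame of jar_d above 0.05 m)) and (contact force between jar_e and anything else below 1.5 N or ((horizontal distance between jar_e and place0 below 0.022 m or horizontal distance between jar_e and place1 below 0.022 m or horizontal distance between jar_e and place2 below 0.022 m) and z of jar_e in the frame of warmer between 0.02 and 0.028 m and angle between jar_e's own z axis and vertical below 0.1 rad and angle between the x axis of jar_e and the x axis of warmer, either way round below 0.35 rad and x of reader in the frame of jar_e above 0.05 m))), for 0.3 s.
2. the toggle is pushed over to on (value of joint switch above 0.75 rad), for 0.2 s.
At the end, for the whole second after the job is handed in: Full jars upright on the plate, within 22 mm of a ring's centre, label within 0.35 rad of straight to the reader; empties upright on the tray floor (105, 40 mm from its middle at most); tiles flat on the oak block (25, 100 mm from its middle at most); toggle over 0.75 rad; all at rest (((x of jar_a in the frame of tray between -0.105 and 0.105 m and y of jar_a in the frame of tray between -0.04 and 0.04 m and z of jar_a in the frame of tray below 0.012 m and angle between jar_a's own z axis and vertical below 0.15 rad and contact force between jar_a and anything else below 1.5 N) or ((horizontal distance between jar_a and place0 below 0.022 m or horizontal distance between jar_a and place1 below 0.022 m or horizontal distance between jar_a and place2 below 0.022 m) and z of jar_a in the frame of warmer between 0.02 and 0.028 m and angle between jar_a's own z axis and vertical below 0.1 rad and angle between the x axis of jar_a and the x axis of warmer, either way round below 0.35 rad and x of reader in the frame of jar_a above 0.05 m and contact force between jar_a and anything else above 1.5 N)) and ((x of jar_b in the frame of tray between -0.105 and 0.105 m and y of jar_b in the frame of tray between -0.04 and 0.04 m and z of jar_b in the frame of tray below 0.012 m and angle between jar_b's own z axis and vertical below 0.15 rad and contact force between jar_b and anything else below 1.5 N) or ((horizontal distance between jar_b and place0 below 0.022 m or horizontal distance between jar_b and place1 below 0.022 m or horizontal distance between jar_b and place2 below 0.022 m) and z of jar_b in the frame of warmer between 0.02 and 0.028 m and angle between jar_b's own z axis and vertical below 0.1 rad and angle between the x axis of jar_b and the x axis of warmer, either way round below 0.35 rad and x of reader in the frame of jar_b above 0.05 m and contact force between jar_b and anything else above 1.5 N)) and ((x of jar_c in the frame of tray between -0.105 and 0.105 m and y of jar_c in the frame of tray between -0.04 and 0.04 m and z of jar_c in the frame of tray below 0.012 m and angle between jar_c's own z axis and vertical below 0.15 rad and contact force between jar_c and anything else below 1.5 N) or ((horizontal distance between jar_c and place0 below 0.022 m or horizontal distance between jar_c and place1 below 0.022 m or horizontal distance between jar_c and place2 below 0.022 m) and z of jar_c in the frame of warmer between 0.02 and 0.028 m and angle between jar_c's own z axis and vertical below 0.1 rad and angle between the x axis of jar_c and the x axis of warmer, either way round below 0.35 rad and x of reader in the frame of jar_c above 0.05 m and contact force between jar_c and anything else above 1.5 N)) and ((x of jar_d in the frame of tray between -0.105 and 0.105 m and y of jar_d in the frame of tray between -0.04 and 0.04 m and z of jar_d in the frame of tray below 0.012 m and angle between jar_d's own z axis and vertical below 0.15 rad and contact force between jar_d and anything else below 1.5 N) or ((horizontal distance between jar_d and place0 below 0.022 m or horizontal distance between jar_d and place1 below 0.022 m or horizontal distance between jar_d and place2 below 0.022 m) and z of jar_d in the frame of warmer between 0.02 and 0.028 m and angle between jar_d's own z axis and vertical below 0.1 rad and angle between the x axis of jar_d and the x axis of warmer, either way round below 0.35 rad and x of reader in the frame of jar_d above 0.05 m and contact force between jar_d and anything else above 1.5 N)) and ((x of jar_e in the frame of tray between -0.105 and 0.105 m and y of jar_e in the frame of tray between -0.04 and 0.04 m and z of jar_e in the frame of tray below 0.012 m and angle between jar_e's own z axis and vertical below 0.15 rad and contact force between jar_e and anything else below 1.5 N) or ((horizontal distance between jar_e and place0 below 0.022 m or horizontal distance between jar_e and place1 below 0.022 m or horizontal distance between jar_e and place2 below 0.022 m) and z of jar_e in the frame of warmer between 0.02 and 0.028 m and angle between jar_e's own z axis and vertical below 0.1 rad and angle between the x axis of jar_e and the x axis of warmer, either way round below 0.35 rad and x of reader in the frame of jar_e above 0.05 m and contact force between jar_e and anything else above 1.5 N)) and x of tile0 in the frame of oak_block between -0.025 and 0.025 m and y of tile0 in the frame of oak_block between -0.1 and 0.1 m and z of tile0 in the frame of oak_block between 0.026 and 0.034 m and angle between each of tile0, tile1, tile2's own z axis and vertical below 0.1 rad and linear speed of each of tile0, tile1, tile2, jar_a, jar_b, jar_c, jar_d, jar_e below 0.02 m/s and x of tile1 in the frame of oak_block between -0.025 and 0.025 m and y of tile1 in the frame of oak_block between -0.1 and 0.1 m and z of tile1 in the frame of oak_block between 0.026 and 0.034 m and x of tile2 in the frame of oak_block between -0.025 and 0.025 m and y of tile2 in the frame of oak_block between -0.1 and 0.1 m and z of tile2 in the frame of oak_block between 0.026 and 0.034 m and value of joint switch above 0.75 rad); the robot touches nothing.
It fails at once if the dish, cup, rib, tub, brush or stone is pushed more than 5 cm from its place (distance of any of dish, cup, rib, tub, brush, stone from where it was at the start of the episode above 0.05 m).
Of jar_a, jar_b, jar_c, jar_d, jar_e only 3 to 5 are there at a start; the rules pass over those that are not, and their reading is None.
At some moment in a run one of jar_a, jar_b, jar_c, jar_d, jar_e may be knocked a few centimetres aside while the robot is not near it.
Once in a run the grip may slacken for a moment while it holds something.
It also fails if it takes over 208 s, if anything falls off the work surface, if the arm or the gripper's body presses on something with over 40 N, if the wrist force passes 120 N, or if a joint passes its speed limit or range.

## Working session

There is one attempt and no reset: what is moved stays moved. The work goes in short steps, Python scripts to look and compute and a shell command to move; the robot and the scene stay as the last step left them, time stands still between calls to the robot, and variables do not carry over. Pictures are saved under pics/ and viewed, at most 14 in all, crops included, and the job is handed in when it is done.

```bash
ls; mkdir -p pics
python3 - <<'E'
from cell import *
import cv2
print(observe())
for n in("scene","top","wrist"):
    print(n,camera_params(n))
    if n!="wrist": cv2.imwrite(f"pics/{n}0.png",get_image(n)[:,:,::-1])
E
```

```text
pics
{'clock': 0.0, 'joints': array([-1.22460722,  0.43521425,  0.02494694,  1.57407396, -0.01159107,
        1.13395359, -0.07514368]), 'dq': array([ 7.16944510e-04, -2.98904877e-04, -4.92421326e-05,  3.20676384e-04,
        5.16651299e-04,  9.99378908e-04,  1.15990103e-04]), 'joint_efforts': array([ 5.58481815e-05, -6.67842937e+01,  9.84726660e-01, -3.14465868e+01,
       -6.06392696e-02,  4.28353669e-02,  2.00233872e-04]), 'position': array([0.27100632, 0.56266899, 0.236959  ]), 'ee_rot': array([-6.99141301e-01, -3.06260175e+00,  2.34153238e-03]), 'force': array([ 0.38036891, -0.54803475,  0.37482957]), 'ft_torque': array([-0.03990223,  0.09469965,  0.00462873]), 'gripper_force': 0.0, 'width': 1.004677562618244}
scene {'intrinsics': array([[529.11343684,   0.        , 282.49454533],
       [  0.        , 529.11343684, 204.56636832],
       [  0.        ,   0.        ,   1.        ]]), 'eye': array([1.33568701, 1.11117025, 1.26566517]), 'rotation': array([-0.83407602, -2.51434737,  1.16192768])}
top {'intrinsics': array([[494.11135296,   0.        , 292.35263053],
       [  0.        , 494.11135296, 207.00729582],
       [  0.        ,   0.        ,   1.        ]]), 'eye': array([ 0.43315951, -0.00978301,  1.6809967 ]), 'rotation': array([-2.15238153,  2.21029198, -0.04763273])}
wrist {'intrinsics': array([[367.11847525,   0.        , 279.93417748],
       [  0.        , 367.11847525, 206.39652319],
       [  0.        ,   0.        ,   1.        ]]), 'T_tool_cam': array([[ 4.49361039e-04, -9.59047748e-01, -2.83244093e-01,
         7.66469017e-02],
       [ 9.99999776e-01,  5.71328441e-04, -3.48004844e-04,
         1.96672133e-04],
       [ 4.95578667e-04, -2.83243873e-01,  9.59047790e-01,
        -1.47617124e-01],
       [ 0.00000000e+00,  0.00000000e+00,  0.00000000e+00,
         1.00000000e+00]])}
```

View pics/top0.png

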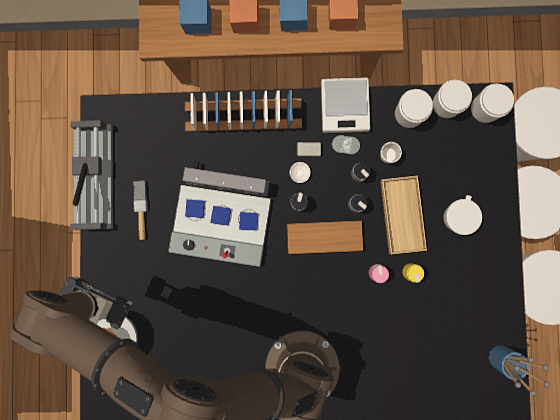

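View pics/scene0.png

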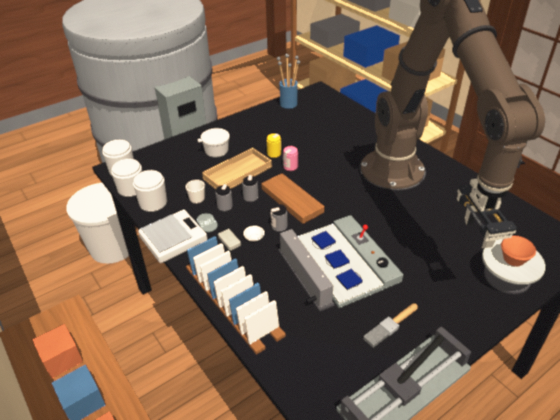

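The top view shows three grey jars with black lids, near (299,202), (360,203) and (362,172). The tiles sit at about (195,209), (221,215) and (249,219), and the toggle is at (227,252). The oak block is at (325,237) and the tray at (404,215). The reader is on the +x side of the warmer.

```bash
cat > h.py <<'E'
import numpy as np, cv2
from cell import *
from scipy.spatial.transform import Rotation as R
def cam(n):
    p=camera_params(n); K=p["intrinsics"]
    if n=="wrist":
        o=observe(); T=np.eye(4); T[:3,:3]=R.from_rotvec(o["ee_rot"]).as_matrix(); T[:3,3]=o["position"]
        T=T@p["T_tool_cam"]; return K,T[:3,3],T[:3,:3]
    return K,np.array(p["eye"]),R.from_rotvec(p["rotation"]).as_matrix()
def ray(c,uv,z):
    K,e,M=c; uv=np.atleast_2d(np.asarray(uv,float))
    d=(M@np.linalg.inv(K)@np.c_[uv,np.ones(len(uv))].T).T
    return (e+d*((z-e[2])/d[:,2])[:,None])[:,:2]
def proj(c,P):
    K,e,M=c; q=K@(M.T@(np.atleast_2d(P)-e).T); return (q[:2]/q[2]).T
def blobs(mask,amin):
    cs,_=cv2.findContours(mask.astype(np.uint8),cv2.RETR_EXTERNAL,cv2.CHAIN_APPROX_NONE)
    return [k for k in cs if cv2.contourArea(k)>amin]
def rect(c,k,z):
    p=ray(c,k.reshape(-1,2),z); (x,y),(w,h),a=cv2.minAreaRect((p*1000).astype(np.float32))
    return np.round([x,y,w,h,a],1)
def delta(x,y,z,yaw=None):
    "shift in tool axes (m) to reach world x,y,z; yaw= wanted direction of tool y"
    o=observe(); M=R.from_rotvec(o["ee_rot"]).as_matrix()
    print("tool shift",np.round(M.T@(np.array([x,y,z])-o["position"]),4))
E
python3 - <<'E'
from h import *
c=cam("top"); im=cv2.cvtColor(cv2.imread("pics/top0.png"),cv2.COLOR_BGR2RGB)
hs=cv2.cvtColor(im,cv2.COLOR_RGB2HSV)
sub=np.zeros(im.shape[:2],bool); sub[130:290,160:440]=1
H,S,V=[hs[...,i].astype(int) for i in range(3)]
m=sub&(H>105)&(H<130)&(S>130)&(V>50)
for k in blobs(m,60): print("tile",rect(c,k,.036))
wood=sub&(H<22)&(S>60)&(V>70)
for k in blobs(wood,800): print("wood30",rect(c,k,.03))
pl=sub&(V>190)&(S<40)
for k in blobs(pl,1500): print("plate",rect(c,k,.024),k.reshape(-1,2).min(0),k.reshape(-1,2).max(0))
red=sub&((H<6)|(H>172))&(S>170)&(V>90)
for k in blobs(red,3): print("red",ray(c,k.reshape(-1,2).mean(0),.077),k.reshape(-1,2).mean(0))
a=cv2.resize(im[130:280,165:435],None,fx=2.95,fy=2.95,interpolation=cv2.INTER_CUBIC)
cv2.imwrite("pics/topc.png",a[:,:,::-1])
o=observe();print(R.from_rotvec(o["ee_rot"]).as_matrix().round(3))
E
```

```text
tile [492.4 167.7  58.7  56.6  84.4]
tile [513.6 260.   58.   56.2  79.6]
tile [539.3 346.5  58.6  55.4  83.7]
wood30 [432.6 -85.5 102.2 251.3   1. ]
wood30 [ 500.6 -349.4  253.2  127.2    4.5]
plate [516.4 257.7 304.7 156.6  79.6] [174 186] [269 244]
red [[0.38500245 0.23984308]] [225.     254.1875]
[[-0.901  0.434 -0.   ]
 [ 0.434  0.901 -0.001]
 [-0.    -0.001 -1.   ]]
```

View pics/topc.png

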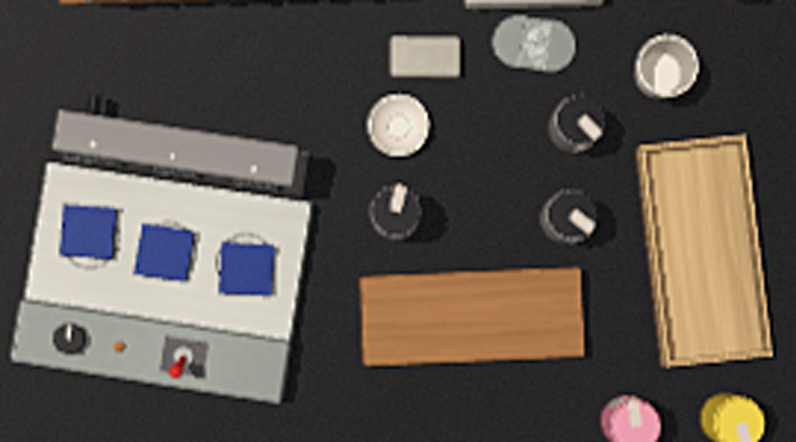

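Warmer: centre about (0.516, 0.258), yaw about -10.4°. I'll move over tile2 first and check it from close up.

```bash
python3 -m pendant '[0,0,0,0,0,0.18,0.085,0,0,0,0,0,0.18,0.085,0,0,0,0,0,0.18,0.085,0,0,0,0,0,0.18,0.085,0,0,0,0,0,0.18,0.085,0,0,0,0,0,0.18,0.085,0,0,0,0,0,0.18,0.085]' 30
python3 -m pendant '[-0.0295,0.049,0,0,0,0,0.085,-0.0295,0.049,0,0,0,0,0.085,-0.0295,0.049,0,0,0,0,0.085,-0.0295,0.049,0,0,0,0,0.085,-0.0295,0.049,0,0,0,0,0.085,-0.0295,0.049,0,0,0,0,0.085,0,0,0,0,0,0,0.085,0,0,0,0,0,0,0.085]'
cat >> h.py <<'E'
def yaw():
    M=R.from_rotvec(observe()["ee_rot"]).as_matrix(); return np.degrees(np.arctan2(M[1,1],M[0,1]))
def tiles(n,z=.036,amin=300):
    c=cam(n); im=get_image(n); hs=cv2.cvtColor(im,cv2.COLOR_RGB2HSV).astype(int); H,S,V=hs[...,0],hs[...,1],hs[...,2]
    for k in blobs((H>105)&(H<130)&(S>130)&(V>40),amin): print("tile",rect(c,k,z),k.reshape(-1,2).min(0),k.reshape(-1,2).max(0))
    return im
E
python3 - <<'E'
from h import *
print(observe()["position"],yaw(),observe()["force"])
im=tiles("wrist"); cv2.imwrite("pics/w1.png",im[:,:,::-1]); delta(.539,.3465,.2)
E
```

```text
clock: 0.98
position: [0.271, 0.5629, 0.2373]
ee_rot: [2.375, 2.056, -0.001]
force: [0.2, 0.1, 0.3]
width: 0.928
gripper_force: 0.0
clock: 1.98
position: [0.5376, 0.3475, 0.2372]
ee_rot: [-2.369, -2.062, 0.001]
force: [-1.5, 1.3, 0.3]
width: 0.926
gripper_force: 0.0
[0.53756644 0.34748878 0.23720122] -7.928701657725239 [-1.53603336  1.26570968  0.31569199]
tile [493.3 163.   48.9  58.1  85.3] [236 328] [290 365]
tile [515.1 262.3  62.   58.4  79.8] [242 235] [299 290]
tile [540.5 347.5  60.6  57.9  84.7] [252 148] [313 210]
tool shift [-0.0016  0.0023  0.0373]
```

View pics/w1.png

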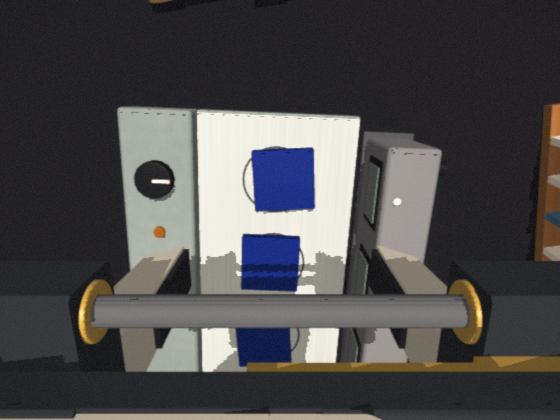

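```bash
python3 -m pendant '[0,0.0027,0.035,0,0,0,0.085,0,0,0.035,0,0,0,0.085,0,0,0.035,0,0,0,0.085,0,0,0.035,0,0,0,0.085,0,0,0.035,0,0,0,0.085,0,0,0.014,0,0,0,0.085,0,0,0.008,0,0,0,0.085,0,0,0,0,0,0,0.085]' 30
python3 -m pendant '[0,0,0,0,0,0,0.05,0,0,0,0,0,0,0.05,0,0,0,0,0,0,0.05,0,0,0,0,0,0,0.05,0,0,0,0,0,0,0.05]' 30
python3 -m pendant '[0,0,-0.01,0,0,0,0.05,0,0,-0.02,0,0,0,0.05,0,0,-0.03,0,0,0,0.05,0,0,-0.04,0,0,0,0.05,0,0,0,0,0,0,0.05]'
python3 -c "
from h import *
print(yaw()); delta(.4326,-.1575,.14)"
```

```text
clock: 3.02
position: [0.5408, 0.3475, 0.0412]
ee_rot: [-2.369, -2.063, -0.001]
force: [-0.1, -0.8, 0.1]
width: 0.925
gripper_force: 0.0
clock: 3.65
position: [0.541, 0.3471, 0.0413]
ee_rot: [-2.369, -2.063, -0.001]
force: [-0.5, -0.5, 5.1]
width: 0.649
gripper_force: 29.8
clock: 4.28
position: [0.5429, 0.348, 0.1455]
ee_rot: [2.369, 2.062, 0.011]
force: [-0.5, -0.5, -0.7]
width: 0.65
gripper_force: 29.8
-7.924562626674114
tool shift [-0.5159 -0.0396  0.0027]
```

```bash
python3 -m pendant '[-0.04,-0.003,0,0,0,0,0.05,-0.055,-0.004,0,0,0,0,0.05,-0.055,-0.004,0,0,0,0,0.05,-0.055,-0.004,0,0,0,0,0.05,-0.055,-0.004,0,0,0,0,0.05,-0.055,-0.004,0,0,0,0,0.05,-0.055,-0.004,0,0,0,0,0.05,-0.055,-0.004,0,0,0,0,0.05,-0.055,-0.004,0,0,0,0,0.05,-0.036,-0.004,0,0,0,-0.138,0.05]'
python3 -m pendant '[0,0,0,0,0,0,0.05,0,0,0,0,0,0,0.05]'
python3 -c "
from h import *
print(yaw()); delta(.4326,-.1575,.048)"
```

```text
clock: 5.52
position: [0.43, -0.1612, 0.1411]
ee_rot: [2.221, 2.221, -0.0]
force: [0.5, -0.2, -1.6]
width: 0.648
gripper_force: 29.8
clock: 5.78
position: [0.431, -0.1582, 0.1408]
ee_rot: [-2.223, -2.22, -0.001]
force: [-0.1, -0.1, -1.0]
width: 0.647
gripper_force: 29.8
-0.08164294800731688
tool shift [0.0007 0.0016 0.0928]
```

```bash
python3 -m pendant '[0.0007,0.0016,0.035,0,0,0,0.05,0,0,0.03,0,0,0,0.05,0,0,0.018,0,0,0,0.05,0,0,0.007,0,0,0,0.05,0,0,0.003,0,0,0,0.05,0,0,0,0,0,0,0.05]'
python3 -m pendant '[0,0,0,0,0,0,0.085,0,0,0,0,0,0,0.085,0,0,0,0,0,0,0.085]'
python3 -m pendant '[0,0,-0.02,0,0,0,0.085,0,0,-0.03,0,0,0,0.085,0,0,-0.05,0,0,0,0.085,0,0,0,0,0,0,0.085]'
python3 -c "
from h import *
tiles('wrist',.042); delta(.515,.261,.15)"
```

```text
clock: 6.52
position: [0.4331, -0.1578, 0.0481]
ee_rot: [2.221, 2.221, 0.001]
force: [0.0, 0.0, -1.0]
width: 0.649
gripper_force: 29.8
clock: 6.9
position: [0.4329, -0.1581, 0.048]
ee_rot: [2.221, 2.221, 0.001]
force: [-0.5, -0.5, 0.1]
width: 0.907
gripper_force: 0.0
clock: 7.4
position: [0.4347, -0.1588, 0.1508]
ee_rot: [2.218, 2.218, 0.006]
force: [1.2, -0.2, -0.5]
width: 0.925
gripper_force: 0.0
tile [ 433.1 -157.3   58.5   60.3    2.4] [234 163] [317 245]
tool shift [ 0.4192  0.0813 -0.0007]
```

```bash
python3 -m pendant '[0.042,0.008,0,0,0,0,0.085,0.054,0.0105,0,0,0,0,0.085,0.054,0.0105,0,0,0,0,0.085,0.054,0.0105,0,0,0,0,0.085,0.054,0.0105,0,0,0,0,0.085,0.054,0.0105,0,0,0,0,0.085,0.054,0.0105,0,0,0,0,0.085,0.053,0.01,0,0,0,0.18,0.085,0,0,0,0,0,0,0.085,0,0,0,0,0,0,0.085]'
python3 -c "
from h import *
tiles('wrist'); delta(.5145,.261,.041); print(yaw())"
```

```text
clock: 8.7
position: [0.5129, 0.26, 0.1463]
ee_rot: [2.411, 2.014, -0.004]
force: [-0.3, -0.6, 0.3]
width: 0.924
gripper_force: 0.0
tile [491.9 149.5  23.5  58.4  84.6] [242 328] [315 352]
tile [496.3 197.5  13.1  57.6  79.8] [237 278] [310 293]
tile [514.7 261.1  60.3  58.5  79.7] [242 164] [323 243]
tool shift [0.0022 0.0011 0.1057]
-10.331867376494202
```

```bash
python3 -m pendant '[0.002,0.001,0.035,0,0,0,0.085,0,0,0.035,0,0,0,0.085,0,0,0.026,0,0,0,0.085,0,0,0.0095,0,0,0,0.085,0,0,0,0,0,0,0.085,0,0,0,0,0,0,0.05,0,0,0,0,0,0,0.05,0,0,0,0,0,0,0.05,0,0,0,0,0,0,0.05]' 30
python3 -m pendant '[0,0,-0.01,0,0,0,0.05,0,0,-0.02,0,0,0,0.05,0,0,-0.03,0,0,0,0.05,0,0,-0.04,0,0,0,0.05,0,0,0,0,0,0,0.05,0,0,0,0,0,-0.18,0.05]'
python3 -c "
from h import *
print(yaw()); delta(.4326,-.0855,.14)"
```

```text
clock: 9.88
position: [0.5153, 0.263, 0.0428]
ee_rot: [2.412, 2.013, 0.002]
force: [-0.1, -0.9, 5.7]
width: 0.649
gripper_force: 30.0
clock: 10.62
position: [0.5148, 0.2629, 0.1424]
ee_rot: [2.217, 2.225, 0.0]
force: [0.4, -0.5, -1.9]
width: 0.648
gripper_force: 30.0
0.19993887952653464
tool shift [-0.3481 -0.0834  0.0024]
```

```bash
python3 -m pendant '[-0.03,-0.008,0,0,0,0,0.05,-0.053,-0.0125,0,0,0,0,0.05,-0.053,-0.0125,0,0,0,0,0.05,-0.053,-0.0125,0,0,0,0,0.05,-0.053,-0.0125,0,0,0,0,0.05,-0.053,-0.0125,0,0,0,0,0.05,-0.053,-0.0125,0,0,0,0,0.05,0,0,0,0,0,0,0.05,0,0,0,0,0,0,0.05]'
python3 -c "
from h import *
print(yaw()); delta(.4326,-.0855,.0495)"
```

```text
clock: 11.75
position: [0.4318, -0.085, 0.142]
ee_rot: [-2.222, -2.22, 0.0]
force: [-0.1, -0.4, -0.2]
width: 0.643
gripper_force: 30.0
-0.036956321889175574
tool shift [-0.0006  0.0009  0.0925]
```

```bash
python3 -m pendant '[-0.0006,0.0009,0.035,0,0,0,0.05,0,0,0.03,0,0,0,0.05,0,0,0.018,0,0,0,0.05,0,0,0.007,0,0,0,0.05,0,0,0.003,0,0,0,0.05,0,0,0,0,0,0,0.05]'
python3 -m pendant '[0,0,0,0,0,0,0.085,0,0,0,0,0,0,0.085,0,0,0,0,0,0,0.085,0,0,-0.02,0,0,0,0.085,0,0,-0.03,0,0,0,0.085,0,0,-0.05,0,0,0,0.085,0,0,0,0,0,0,0.085]'
python3 -c "
from h import *
tiles('wrist',.042); delta(.4925,.166,.15)"
```

```text
clock: 12.5
position: [0.4334, -0.0855, 0.0496]
ee_rot: [2.221, 2.222, 0.001]
force: [0.5, -0.2, -0.8]
width: 0.646
gripper_force: 30.0
clock: 13.38
position: [0.435, -0.0862, 0.1522]
ee_rot: [2.219, 2.218, 0.007]
force: [0.2, 0.4, -0.5]
width: 0.929
gripper_force: 0.0
tile [ 432.3 -140.8   58.1   33.4    1.5] [238 254] [313 293]
tile [433.3 -87.8  59.8  58.5  90. ] [236 169] [317 247]
tool shift [0.2518 0.0586 0.0009]
```

```bash
python3 -m pendant '[0.042,0.0098,0,0,0,0,0.085,0.0525,0.0122,0,0,0,0,0.085,0.0525,0.0122,0,0,0,0,0.085,0.0525,0.0122,0,0,0,0,0.085,0.0525,0.0122,0,0,0,0.1,0.085,0,0,0,0,0,0,0.085,0,0,0,0,0,0,0.085]'
python3 -c "
from h import *
tiles('wrist'); delta(.4925,.167,.041); print(yaw())"
```

```text
clock: 14.3
position: [0.4907, 0.1653, 0.148]
ee_rot: [-2.329, -2.108, 0.004]
force: [0.3, -0.1, -0.9]
width: 0.926
gripper_force: 0.0
tile [493.5 168.   60.4  58.3  85.3] [243 161] [324 241]
tool shift [0.0026 0.0016 0.1073]
-5.773158340640872
```

```bash
python3 -m pendant '[0.0025,0.0025,0.035,0,0,0,0.085,0,0,0.035,0,0,0,0.085,0,0,0.026,0,0,0,0.085,0,0,0.011,0,0,0,0.085,0,0,0,0,0,0,0.085,0,0,0,0,0,0,0.05,0,0,0,0,0,0,0.05,0,0,0,0,0,0,0.05,0,0,0,0,0,0,0.05]' 30
python3 -m pendant '[0,0,-0.01,0,0,0,0.05,0,0,-0.02,0,0,0,0.05,0,0,-0.03,0,0,0,0.05,0,0,-0.04,0,0,0,0.05,0,0,0,0,0,0,0.05,0,0,0,0,0,-0.1,0.05]'
python3 -c "
from h import *
print(yaw()); delta(.4326,-.0135,.14)"
```

```text
clock: 15.48
position: [0.4945, 0.1686, 0.0428]
ee_rot: [2.33, 2.108, 0.001]
force: [-1.2, 0.0, 6.4]
width: 0.644
gripper_force: 30.0
clock: 16.23
position: [0.494, 0.1685, 0.1424]
ee_rot: [2.219, 2.224, 0.001]
force: [-0.7, -0.5, -1.1]
width: 0.645
gripper_force: 30.0
0.11903481894501292
tool shift [-0.1819 -0.0618  0.0023]
```

```bash
python3 -m pendant '[-0.03,-0.01,0,0,0,0,0.05,-0.0507,-0.0173,0,0,0,0,0.05,-0.0507,-0.0173,0,0,0,0,0.05,-0.0507,-0.0173,0,0,0,0,0.05,0,0,0,0,0,0,0.05,0,0,0,0,0,0,0.05]'
python3 -m pendant '[0,0.001,0.035,0,0,0,0.05,0,0,0.03,0,0,0,0.05,0,0,0.018,0,0,0,0.05,0,0,0.007,0,0,0,0.05,0,0,0.003,0,0,0,0.05,0,0,0,0,0,0,0.05]'
python3 -m pendant '[0,0,0,0,0,0,0.085,0,0,0,0,0,0,0.085,0,0,0,0,0,0,0.085,0,0,-0.02,0,0,0,0.085,0,0,-0.03,0,0,0,0.085,0,0,-0.05,0,0,0,0.085,0,0,0,0,0,0,0.085]'
python3 -c "
from h import *
im=tiles('wrist',.042);cv2.imwrite('pics/w2.png',im[:,:,::-1]);
im=tiles('top',.042,40);cv2.imwrite('pics/t2.png',im[:,:,::-1]);"
```

```text
clock: 16.98
position: [0.4323, -0.0135, 0.142]
ee_rot: [-2.222, -2.221, 0.0]
force: [0.3, 0.3, -0.7]
width: 0.645
gripper_force: 30.0
clock: 17.73
position: [0.4338, -0.0134, 0.0495]
ee_rot: [2.221, 2.222, 0.001]
force: [0.1, 0.0, -0.6]
width: 0.642
gripper_force: 30.0
clock: 18.6
position: [0.4355, -0.0137, 0.1522]
ee_rot: [2.219, 2.219, 0.008]
force: [0.3, -0.7, -0.1]
width: 0.927
gripper_force: 0.0
tile [ 432.3 -138.9   58.2   34.9    2.8] [240 333] [310 371]
tile [433.3 -69.5  29.1  58.8  89.9] [238 259] [314 293]
tile [433.7 -14.4  58.7  60.5   0.8] [236 167] [317 247]
tile [ 432.4 -157.5   55.2   58.2    2.6] [337 228] [355 245]
tile [ 433.4 -103.8   26.4   56.2   88.3] [326 228] [334 245]
```

View pics/t2.png

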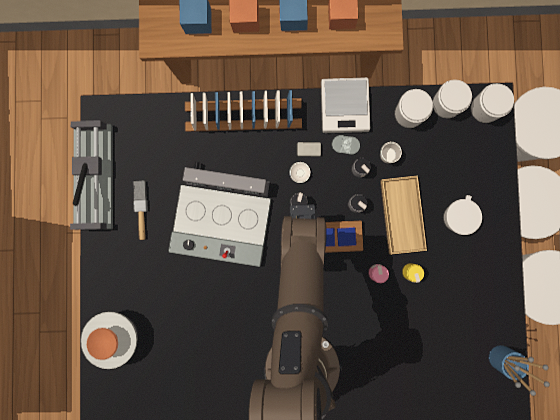

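```bash
python3 -m pendant '[-0.0,0.0,-0.06,0,0,0,0.085,-0.034,0.03,-0.05,0,0,0,0.085,-0.034,0.03,-0.05,0,0,0,0.085,-0.034,0.03,0,0,0,0,0.085,-0.034,0.034,0,0,0,0,0.085,0,0,0,0,0,0,0.085,0,0,0,0,0,0,0.085]'
cat >> h.py <<'E'
def strips(n,im=None,roi=None):
    "white lid strips: long thin bright blobs on plane z=.08"
    c=cam(n); im=get_image(n) if im is None else im
    hs=cv2.cvtColor(im,cv2.COLOR_RGB2HSV).astype(int)
    for k in blobs((hs[...,1]<70)&(hs[...,2]>130),15):
        x,y,w,h,a=rect(c,k,.08)
        if 8<min(w,h)<20 and 18<max(w,h)<36: print("strip mm",x,y,w,h,"dir",a if w>h else a+90,k.reshape(-1,2).mean(0).round())
    return im
E
python3 -c "
from h import *
o=observe();print(o['position']);im=strips('wrist');cv2.imwrite('pics/w3.png',im[:,:,::-1])"
```

```text
clock: 19.58
position: [0.5522, -0.1443, 0.3001]
ee_rot: [-2.22, -2.219, 0.003]
force: [-0.3, -0.4, -0.5]
width: 0.927
gripper_force: 0.0
[ 0.55216055 -0.14434613  0.30014545]
strip mm 534.2 -208.2 27.8 14.1 dir 50.7 [264. 235.]
strip mm 564.8 -9.0 18.9 29.6 dir 163.3 [296.  30.]
```

View pics/w3.png

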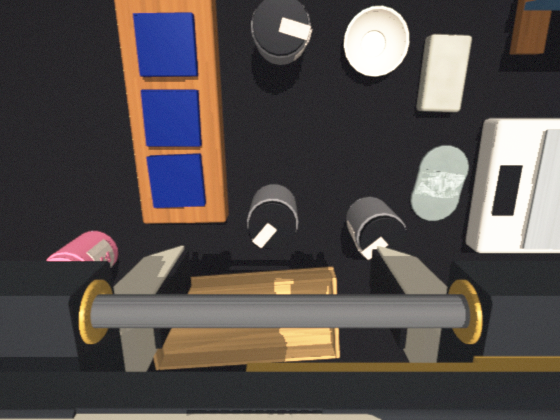

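```bash
python3 -m pendant '[0.045,0,0,0,0,0,0.085,0.047,0,0.04,0,0,0,0.085,0.047,0,0.04,0,0,0,0.085]'
python3 -m pendant '[0,0,0,0,0,-0.1745,0.085,0,0,0,0,0,-0.1745,0.085,0,0,0,0,0,-0.1745,0.085,0,0,0,0,0,-0.1745,0.085,0,0,0,0,0,-0.1745,0.085,0,0,0,0,0,-0.1745,0.085,0,0,0,0,0,-0.1745,0.085,0,0,0,0,0,-0.1745,0.085,0,0,0,0,0,-0.1745,0.085,0,0,0,0,0,0,0.085]'
python3 -c "
from h import *
print(yaw());im=strips('wrist');cv2.imwrite('pics/w4.png',im[:,:,::-1]);delta(.552,-.005,.042)
c=cam('wrist');print(proj(c,[[.552,-.005,.08]]))
strips('top')"
```

```text
clock: 20.0
position: [0.5522, -0.0031, 0.2213]
ee_rot: [-2.22, -2.223, -0.003]
force: [1.3, 0.1, -0.9]
width: 0.931
gripper_force: 0.0
clock: 21.25
position: [0.5522, -0.0049, 0.2219]
ee_rot: [-0.0, -3.142, -0.001]
force: [0.4, -0.2, 0.1]
width: 0.931
gripper_force: 0.0
89.99136709434896
strip mm 565.0 -6.6 12.7 27.3 dir 162.6 [278. 211.]
strip mm 534.8 -208.7 25.8 11.2 dir 51.0 [ 25. 175.]
tool shift [ 3.000e-04 -1.000e-04  1.799e-01]
[[279.71586781 195.59891028]]
strip mm 92.0 78.0 19.2 18.9 dir 88.7 [277. 345.]
strip mm 91.8 -75.2 19.1 18.8 dir 88.3 [325. 344.]
strip mm 295.3 -375.9 28.7 11.0 dir 7.2 [417. 278.]
strip mm 323.4 -258.7 12.8 28.7 dir 177.9 [380. 270.]
strip mm 533.4 -207.8 25.0 9.9 dir 54.5 [362. 205.]
strip mm 652.8 -222.1 27.7 13.9 dir 42.9 [365. 168.]
```

View pics/w4.png

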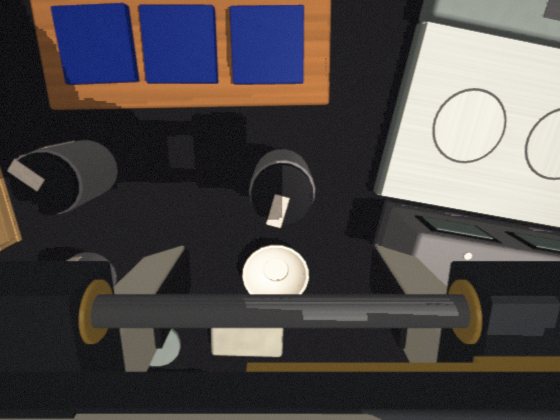

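```bash
python3 -m pendant '[0,0.002,0.045,0,0,0,0.085,0,0,0.045,0,0,0,0.085,0,0,0.045,0,0,0,0.085,0,0,0.03,0,0,0,0.085,0,0,0.015,0,0,0,0.085,0,0,0,0,0,0,0.085,0,0,0,0,0,0,0.085]'
python3 -m pendant '[0,0,0,0,0,0,0.048,0,0,0,0,0,0,0.048,0,0,0,0,0,0,0.048,0,0,0,0,0,0,0.048,0,0,0,0,0,0,0.048]' 40
python3 -m pendant '[0,0,-0.01,0,0,0,0.048,0,0,-0.03,0,0,0,0.048,0,0,-0.04,0,0,0,0.048,0,0,0,0,0,0,0.048,0,0,0,0,0,0,0.048,0,0,0,0,0,0,0.048]'
python3 -m pendant '[0,0,0,0,0,0,0.048,0,0,0,0,0,0,0.048,0,0,0,0,0,0,0.048]'
python3 -c "
from h import *
print(yaw());delta(.532,.3465,.175)"
```

```text
clock: 22.22
position: [0.5538, -0.0036, 0.043]
ee_rot: [0.002, 3.14, 0.0]
force: [0.5, 0.9, -0.3]
width: 0.927
gripper_force: 0.0
clock: 22.85
position: [0.553, -0.0037, 0.0421]
ee_rot: [0.001, 3.141, 0.0]
force: [0.2, 0.4, 4.9]
width: 0.607
gripper_force: 40.0
clock: 23.6
position: [0.5521, -0.0037, 0.1209]
ee_rot: [-0.001, -3.14, 0.0]
force: [-0.5, 0.1, -1.4]
width: 0.605
gripper_force: 40.0
clock: 23.98
position: [0.5528, -0.0038, 0.1216]
ee_rot: [-0.001, -3.141, 0.0]
force: [0.6, -0.6, -0.7]
width: 0.604
gripper_force: 40.0
89.97722484607432
tool shift [ 0.021   0.3503 -0.0534]
```

```bash
for i in 1 2 3 4; do python3 -m pendant '[0,0,0,0,0,0,0.048]' | grep force:; done
python3 -c "
from h import *
c=cam('top');im=get_image('top');hs=cv2.cvtColor(im,cv2.COLOR_RGB2HSV).astype(int);H,S,V=hs[...,0],hs[...,1],hs[...,2]
m=(H<25)&(S>60)&(V>70);m[:170]=0;m[260:]=0;m[:,:376]=0;m[:,432:]=0
for k in blobs(m,500):print('tray',rect(c,k,.032))
delta(.5,-.349,.15)"
```

```text
force: [0.1, -0.6, -0.2]
gripper_force: 40.0
force: [-0.3, 0.0, -1.1]
gripper_force: 40.0
force: [-0.3, -0.0, 0.5]
gripper_force: 40.0
force: [0.1, -0.3, -0.2]
gripper_force: 40.0
tray [ 500.6 -349.1  252.7  127.1    4.7]
tool shift [ 0.0528 -0.3453 -0.0282]
```

```bash
python3 -m pendant '[0,0,-0.03,0,0,0,0.048,0,0,-0.03,0,0,0,0.048,-0.002,-0.043,0,0,0,0,0.048,-0.0025,-0.05,0,0,0,0,0.048,-0.0025,-0.05,0,0,0,0,0.048,-0.0025,-0.05,0,0,0,0,0.048,-0.0025,-0.05,0,0,0,0,0.048,-0.0025,-0.05,0,0,0,0,0.048,-0.0025,-0.05,0,0,0,0,0.048,0,0,0,0,0,0,0.048]'
python3 -m pendant '[0,0,0,0,0,0,0.048,0,0,0,0,0,0,0.048]'
python3 -c "
from h import *
print(yaw());delta(.570,-.347,.0495)
im=get_image('wrist');cv2.imwrite('pics/w5.png',im[:,:,::-1])"
```

```text
clock: 25.78
position: [0.5679, -0.3524, 0.1816]
ee_rot: [-0.011, -3.141, 0.005]
force: [-0.3, 0.5, -0.4]
width: 0.6
gripper_force: 40.0
clock: 26.02
position: [0.5703, -0.3449, 0.1818]
ee_rot: [-0.003, 3.142, 0.002]
force: [0.5, -0.6, -1.3]
width: 0.6
gripper_force: 40.0
90.10121029916225
tool shift [ 0.0003 -0.0023  0.1323]
```

View pics/w5.png

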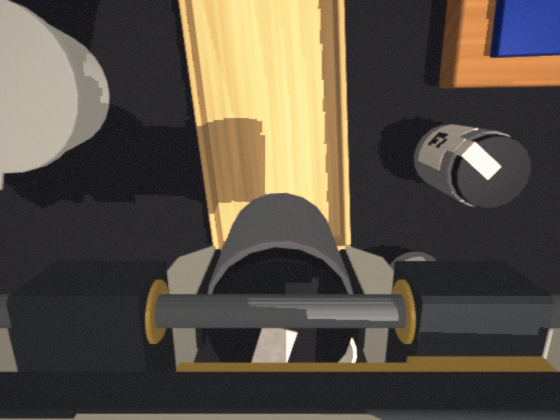

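```bash
python3 -m pendant '[0,-0.002,0.04,0,0,0,0.048,0,0,0.04,0,0,0,0.048,0,0,0.03,0,0,0,0.048,0,0,0.012,0,0,0,0.048,0,0,0.006,0,0,0,0.048,0,0,0.003,0,0,0,0.048,0,0,0,0,0,0,0.048]'
python3 -m pendant '[0,0,0,0,0,0,0.075,0,0,0,0,0,0,0.075,0,0,0,0,0,0,0.075]'
python3 -m pendant '[0,0,-0.02,0,0,0,0.075,0,0,-0.04,0,0,0,0.075,0,0,-0.05,0,0,0,0.075,0,0,-0.05,0,0,0,0.075,0,0,0,0,0,0,0.075]'
python3 -c "
from h import *
im=strips('wrist');strips('top')"
```

```text
clock: 26.95
position: [0.5703, -0.3489, 0.0517]
ee_rot: [0.001, 3.14, -0.001]
force: [-0.6, -0.2, -0.8]
width: 0.604
gripper_force: 40.0
clock: 27.32
position: [0.5699, -0.3488, 0.0511]
ee_rot: [0.001, 3.141, -0.0]
force: [-0.2, 0.4, -1.1]
width: 0.811
gripper_force: 0.0
clock: 27.95
position: [0.5719, -0.3504, 0.2173]
ee_rot: [0.001, 3.133, -0.007]
force: [0.2, -1.5, -1.0]
width: 0.823
gripper_force: 0.0
strip mm 583.9 -352.4 12.8 27.2 dir 163.8 [278. 210.]
strip mm 92.0 78.0 19.2 18.9 dir 88.7 [277. 345.]
strip mm 533.3 -207.4 29.7 13.8 dir 43.1 [362. 205.]
strip mm 652.8 -222.1 27.7 13.9 dir 42.9 [365. 168.]
```

```bash
python3 -m pendant '[0.01,0.05,0,0,0,0,0.085,0.01,0.05,0,0,0,0,0.085,0.009,0.051,0,0,0,0,0.085,0,0,0,0,0,0.1745,0.085,0,0,0,0,0,0.1745,0.085,0,0,0,0,0,0.1745,0.085,0,0,0,0,0,0.1745,0.085,0,0,0,0,0,0.1745,0.085,0,0,0,0,0,0.1745,0.085,0,0,0,0,0,0.1745,0.085]'
python3 -m pendant '[0,0,0,0,0,0,0.085]' 
python3 -c "
from h import *
print(yaw());im=strips('wrist');delta(.5425,-.1985,.042)"
```

```text
clock: 29.3
position: [0.54, -0.1974, 0.2098]
ee_rot: [-1.808, -2.566, 0.001]
force: [-0.6, 0.8, 0.7]
width: 0.925
gripper_force: 0.0
clock: 29.42
position: [0.5402, -0.1973, 0.2099]
ee_rot: [-1.8, -2.573, 0.002]
force: [-0.3, -0.3, 0.9]
width: 0.927
gripper_force: 0.0
20.06229749688853
strip mm 534.0 -207.9 27.7 14.5 dir 50.2 [268. 210.]
tool shift [-0.0019  0.0019  0.1681]
```

```bash
python3 -m pendant '[-0.0015,0.002,0.045,0,0,0,0.085,0,0,0.045,0,0,0,0.085,0,0,0.045,0,0,0,0.085,0,0,0.023,0,0,0,0.085,0,0,0.01,0,0,0,0.085,0,0,0,0,0,0,0.085,0,0,0,0,0,0,0.085]'
python3 -m pendant '[0,0,0,0,0,0,0.048,0,0,0,0,0,0,0.048,0,0,0,0,0,0,0.048,0,0,0,0,0,0,0.048,0,0,0,0,0,0,0.048]' 40
python3 -m pendant '[0,0,-0.01,0,0,0,0.048,0,0,-0.03,0,0,0,0.048,0,0,-0.05,0,0,0,0.048,0,0,-0.05,0,0,0,0.048,0,0,0,0,0,0,0.048,0,0,0,0,0,0,0.048]'
for i in 1 2 3 4; do python3 -m pendant '[0,0,0,0,0,0,0.048]' | grep -E "pos|force:"; done
python3 -c "
from h import *
print(yaw());delta(.516,.258,.18)"
```

```text
clock: 30.35
position: [0.5439, -0.1987, 0.0439]
ee_rot: [1.8, 2.573, 0.001]
force: [0.6, -0.0, -0.7]
width: 0.928
gripper_force: 0.0
clock: 30.98
position: [0.5433, -0.1984, 0.043]
ee_rot: [1.802, 2.573, 0.0]
force: [-0.3, 1.3, 4.0]
width: 0.605
gripper_force: 40.0
clock: 31.72
position: [0.5429, -0.1982, 0.1827]
ee_rot: [-1.802, -2.573, -0.0]
force: [-0.1, 0.5, -1.1]
width: 0.606
gripper_force: 40.0
position: [0.5424, -0.1981, 0.1816]
force: [0.1, 0.4, -0.6]
gripper_force: 40.0
position: [0.5426, -0.1983, 0.1818]
force: [-0.2, 0.7, -0.7]
gripper_force: 40.0
position: [0.5429, -0.1984, 0.1822]
force: [-0.5, -0.1, -0.0]
gripper_force: 40.0
position: [0.5431, -0.1985, 0.1825]
force: [-0.0, -0.2, -0.1]
gripper_force: 40.0
19.98201703196685
tool shift [0.4383 0.1305 0.0026]
```

```bash
python3 -m pendant '[-0.02,-0.03,0,0,0,0,0.048,-0.03,-0.045,0,0,0,0,0.048,-0.03,-0.045,0,0,0,0,0.048,-0.031,-0.045,0,0,0,0,0.048,0,0,0.03,0,0,0,0.048,0,0,0.03,0,0,0,0.048,0,0,0.03,0,0,0,0.048,0,0,0,0,0,0,0.048]'
python3 -c "
from h import *
print(yaw());delta(.426,-.359,.051)"
```

```text
clock: 33.22
position: [0.4249, -0.3582, 0.0911]
ee_rot: [-1.8, -2.57, 0.0]
force: [0.0, -0.2, 0.1]
width: 0.61
gripper_force: 40.0
19.979461602833865
tool shift [-0.0013  0.0009  0.0401]
```

```bash
python3 -m pendant '[-0.001,0.001,0.02,0,0,0,0.048,0,0,0.012,0,0,0,0.048,0,0,0.006,0,0,0,0.048,0,0,0.002,0,0,0,0.048,0,0,0,0,0,0,0.048]'
python3 -m pendant '[0,0,0,0,0,0,0.075,0,0,0,0,0,0,0.075,0,0,0,0,0,0,0.075]'
python3 -m pendant '[0,0,-0.02,0,0,0,0.075,0,0,-0.04,0,0,0,0.075,0,0,-0.05,0,0,0,0.075,0,0,-0.05,0,0,0,0.075,0,0,0,0,0,0,0.085]'
python3 -c "
from h import *
print(yaw());im=strips('wrist');strips('top');delta(.662,-.213,.2)"
```

```text
clock: 33.85
position: [0.4275, -0.3599, 0.0532]
ee_rot: [1.802, 2.573, 0.0]
force: [-0.0, -0.5, -0.5]
width: 0.607
gripper_force: 40.0
clock: 34.22
position: [0.4275, -0.3598, 0.053]
ee_rot: [1.802, 2.573, 0.0]
force: [0.1, -0.6, -0.0]
width: 0.81
gripper_force: 0.0
clock: 34.85
position: [0.429, -0.3614, 0.2167]
ee_rot: [1.798, 2.567, 0.001]
force: [-0.2, 0.7, 0.7]
width: 0.884
gripper_force: 0.0
19.98149166990427
strip mm 365.1 -530.7 16.5 28.9 dir 109.9 [149. 340.]
strip mm 585.9 -353.8 13.2 28.1 dir 164.2 [458. 250.]
strip mm 418.9 -370.7 28.2 15.3 dir 47.5 [263. 203.]
strip mm 296.2 -376.4 26.8 12.5 dir 13.2 [112. 158.]
strip mm 92.0 78.0 19.2 18.9 dir 88.7 [277. 345.]
strip mm 323.3 -257.4 30.3 13.7 dir 7.4 [380. 270.]
strip mm 582.1 -353.9 12.2 28.9 dir 159.5 [406. 189.]
strip mm 652.8 -222.1 27.7 13.9 dir 42.9 [365. 168.]
tool shift [0.0575 0.2705 0.0132]
```

```bash
python3 -m pendant '[0.007,0.03,0,0,0,0,0.085,0.01,0.048,0,0,0,0,0.085,0.01,0.048,0,0,0,0,0.085,0.01,0.048,0,0,0,0,0.085,0.01,0.048,0,0,0,0,0.085,0.01,0.048,0,0,0,0,0.085,0,0,0,0,0,0,0.085,0,0,0,0,0,0,0.085]'
python3 -c "
from h import *
print(yaw());im=strips('wrist');cv2.imwrite('pics/w6.png',im[:,:,::-1]);delta(.662,-.213,.042)"
```

```text
clock: 35.95
position: [0.6605, -0.2142, 0.2109]
ee_rot: [-1.801, -2.571, 0.003]
force: [-0.4, -0.4, 0.0]
width: 0.925
gripper_force: 0.0
19.97057352545179
strip mm 652.1 -222.1 27.8 15.4 dir 41.5 [267. 206.]
tool shift [0.0011 0.0027 0.1696]
```

View pics/w6.png

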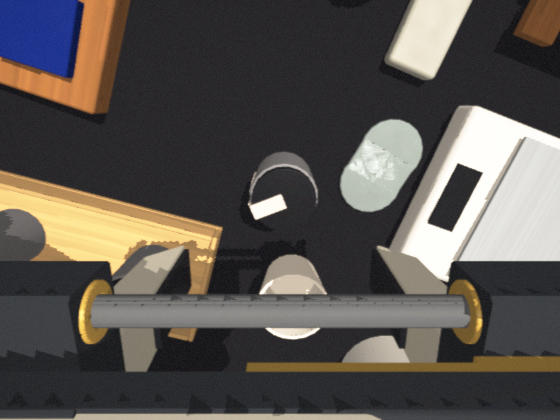

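```bash
python3 -m pendant '[0,0.002,0.045,0,0,0,0.085,0,0,0.045,0,0,0,0.085,0,0,0.045,0,0,0,0.085,0,0,0.025,0,0,0,0.085,0,0,0.009,0,0,0,0.085,0,0,0,0,0,0,0.085,0,0,0,0,0,0,0.085]'
python3 -m pendant '[0,0,0,0,0,0,0.048,0,0,0,0,0,0,0.048,0,0,0,0,0,0,0.048,0,0,0,0,0,0,0.048,0,0,0,0,0,0,0.048]' 40
python3 -m pendant '[0,0,-0.01,0,0,0,0.048,0,0,-0.03,0,0,0,0.048,0,0,-0.05,0,0,0,0.048,0,0,-0.05,0,0,0,0.048,0,0,0,0,0,0,0.048,0,0,0,0,0,0,0.048]'
for i in 1 2 3 4; do python3 -m pendant '[0,0,0,0,0,0,0.048]' | grep -E "pos|force:"; done
python3 -c "
from h import *
print(yaw());delta(.516,.258,.18)"
```

```text
clock: 36.88
position: [0.6642, -0.2139, 0.0453]
ee_rot: [1.802, 2.571, 0.001]
force: [-0.0, 0.3, 0.8]
width: 0.926
gripper_force: 0.0
clock: 37.5
position: [0.6635, -0.2132, 0.044]
ee_rot: [-1.802, -2.573, -0.0]
force: [-1.9, 0.9, 3.2]
width: 0.604
gripper_force: 40.0
clock: 38.25
position: [0.663, -0.2128, 0.1832]
ee_rot: [-1.801, -2.572, -0.0]
force: [-0.0, -0.3, -3.4]
width: 0.601
gripper_force: 40.0
position: [0.6626, -0.2126, 0.1819]
force: [0.4, -0.9, -4.0]
gripper_force: 40.0
position: [0.6629, -0.2129, 0.1824]
force: [-0.4, 0.1, -3.2]
gripper_force: 40.0
position: [0.6632, -0.2131, 0.183]
force: [0.4, 0.9, -2.8]
gripper_force: 40.0
position: [0.6635, -0.2132, 0.1835]
force: [0.0, -0.6, -3.5]
gripper_force: 40.0
19.989733755963737
tool shift [0.4932 0.0225 0.0036]
```

```bash
python3 -m pendant '[0.03,0.001,0,0,0,0,0.048,0.051,0.0025,0,0,0,0,0.048,0.0515,0.0025,0,0,0,0,0.048,0.0515,0.0025,0,0,0,0,0.048,0.0515,0.0025,0,0,0,0,0.048,0.0515,0.0025,0,0,0,0,0.048,0.0515,0.0025,0,0,0,0,0.048,0.0515,0.0025,0,0,0,0,0.048,0.0515,0.0025,0,0,0,0,0.048,0.0515,0.0015,0,0,0,0,0.048]'
python3 -m pendant '[0,0,0,0,0,-0.172,0.048,0,0,0,0,0,-0.172,0.048,0,0,0,0,0,-0.172,0.048,0,0,0,0,0,-0.172,0.048,0,0,0,0,0,-0.172,0.048,0,0,0,0,0,-0.172,0.048,0,0,0,0,0,-0.172,0.048,0,0,0,0,0,-0.172,0.048,0,0,0,0,0,-0.172,0.048,0,0,0,0,0,-0.172,0.048]'
python3 -m pendant '[0,0,0,0,0,-0.172,0.048,0,0,0,0,0,-0.172,0.048,0,0,0,0,0,-0.172,0.048,0,0,0,0,0,0,0.048,0,0,0,0,0,0,0.048]'
python3 -c "
from h import *
print(yaw());delta(.516,.258,.069);im=get_image('wrist');cv2.imwrite('pics/w7.png',im[:,:,::-1])
im=get_image('top');c=cam('top')
hs=cv2.cvtColor(im,cv2.COLOR_RGB2HSV).astype(int);m=(hs[...,2]>190)&(hs[...,1]<40);m[:130]=0;m[290:]=0;m[:,:160]=0;m[:,275:]=0
for k in blobs(m,800):print(rect(c,k,.024))"
```

```text
clock: 40.0
position: [0.5157, 0.2594, 0.1842]
ee_rot: [1.802, 2.573, 0.001]
force: [-0.1, 0.1, -3.2]
width: 0.608
gripper_force: 40.0
clock: 41.25
position: [0.5163, 0.2575, 0.184]
ee_rot: [-0.782, 3.042, -0.0]
force: [-0.0, -0.2, -3.3]
width: 0.605
gripper_force: 40.0
clock: 41.88
position: [0.5163, 0.2576, 0.1839]
ee_rot: [-1.52, 2.749, -0.0]
force: [-0.2, -0.4, -4.4]
width: 0.603
gripper_force: 40.0
147.86481806742145
tool shift [-0.0002  0.0004  0.1149]
```

View pics/w7.png

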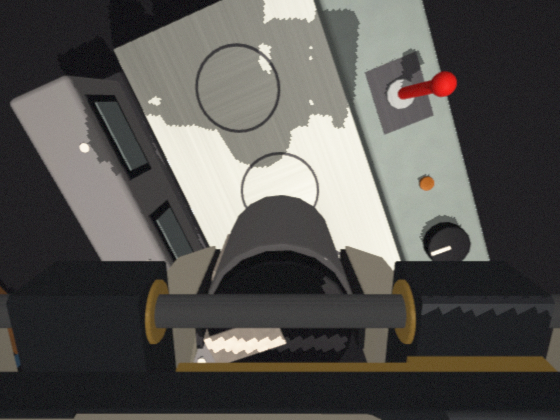

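```bash
python3 -c "
from h import *
c=cam('wrist');print(ray(c,[[238,87],[281,191]],.024)); delta(.516,.258,.07)"
```

```text
[[0.49934686 0.16814187]
 [0.51548181 0.25869721]]
tool shift [-1.000e-04  3.000e-04  1.138e-01]
```

```bash
python3 -m pendant '[0,0,0.035,0,0,0,0.048,0,0,0.035,0,0,0,0.048,0,0,0.025,0,0,0,0.048,0,0,0.012,0,0,0,0.048,0,0,0.005,0,0,0,0.048,0,0,0.003,0,0,0,0.048,0,0,0,0,0,0,0.048]'
python3 -m pendant '[0,0,0,0,0,0,0.068,0,0,0,0,0,0,0.068,0,0,0,0,0,0,0.068]'
python3 -m pendant '[0,0,-0.02,0,0,0,0.068,0,0,-0.04,0,0,0,0.068,0,0,-0.05,0,0,0,0.068,0,0,-0.03,0,0,0,0.068,0,0,0,0,0,0,0.068]'
python3 -c "
from h import *
c=cam('wrist');print(yaw());im=get_image('wrist');cv2.imwrite('pics/w8.png',im[:,:,::-1])
hs=cv2.cvtColor(im,cv2.COLOR_RGB2HSV).astype(int)
print(proj(c,[[.516,.258,.104]]));t=get_image('top');cv2.imwrite('pics/t8.png',t[:,:,::-1]);delta(.516,.258,.2)"
```

```text
clock: 42.85
position: [0.5165, 0.258, 0.0694]
ee_rot: [-1.525, 2.746, 0.0]
force: [1.1, 0.2, -3.2]
width: 0.602
gripper_force: 40.0
clock: 43.22
position: [0.5164, 0.2579, 0.0692]
ee_rot: [-1.525, 2.746, 0.0]
force: [-0.1, -0.3, 0.1]
width: 0.742
gripper_force: 0.0
clock: 43.85
position: [0.5175, 0.2586, 0.2117]
ee_rot: [-1.523, 2.742, 0.0]
force: [0.5, -0.3, -0.0]
width: 0.738
gripper_force: 0.0
148.0977545894691
[[281.44638626 205.47067319]]
tool shift [-0.0003  0.0002  0.0087]
```

View pics/w8.png

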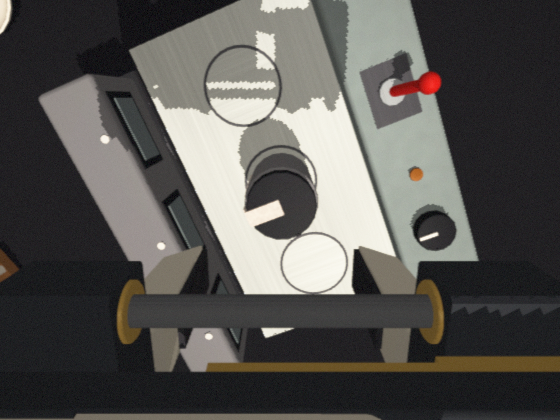

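```bash
python3 -m pendant '[0,0,0,0,0,0.171,0.03,0,0,0,0,0,0.171,0.0,0,0,0,0,0,0.171,0,0,0,0,0,0,0.171,0,0,0,0,0,0,0.171,0,0,0,0,0,0,0.171,0,0,0,0,0,0,0.169,0]'
python3 -m pendant '[0.025,-0.008,0,0,0,0,0,0.05,-0.01,0,0,0,0,0,0.05,-0.011,0,0,0,0,0,0.05,-0.011,0,0,0,0,0,0,0,0,0,0,0,0,0,0,0,0,0,0,0]'
python3 - <<'E'
from h import *
print(yaw());delta(.3367,.2503,.082)
c=cam('wrist');im=get_image('wrist');hs=cv2.cvtColor(im,cv2.COLOR_RGB2HSV).astype(int);H,S,V=[hs[...,i] for i in range(3)]
for k in blobs(((H<6)|(H>172))&(S>170)&(V>90),20): print('red',ray(c,k.reshape(-1,2).mean(0),.077),cv2.contourArea(k))
t=cv2.imread('pics/t8.png')[:,:,::-1]
cj=cam('top');print(proj(cj,[[.516,.258,.104]]))
strips('top')
E
```

```text
clock: 44.82
position: [0.5154, 0.2573, 0.2072]
ee_rot: [-0.292, -3.126, 0.003]
force: [-0.0, 0.5, -0.5]
width: 0.037
gripper_force: 0.0
clock: 45.58
position: [0.3369, 0.2498, 0.2084]
ee_rot: [-0.283, -3.129, 0.001]
force: [-0.3, -0.3, 0.0]
width: 0.001
gripper_force: 0.0
79.65598669688153
tool shift [0.0003 0.0005 0.1264]
red [[0.38136226 0.24175795]] 46.0
[[217.32914127 213.59176732]]
strip mm 92.0 78.0 19.2 18.9 dir 88.7 [277. 345.]
strip mm 295.3 -375.9 28.7 11.0 dir 7.2 [417. 278.]
strip mm 323.3 -257.4 30.3 13.7 dir 7.4 [380. 270.]
strip mm 417.7 -370.5 27.4 14.1 dir 49.5 [414. 239.]
strip mm 582.1 -353.9 12.2 28.9 dir 159.5 [406. 189.]
```

```bash
python3 -m pendant '[0,0,0.04,0,0,0,0,0,0,0.04,0,0,0,0,0,0,0.035,0,0,0,0,0,0,0.011,0,0,0,0,0,0,0,0,0,0,0]'
python3 -m pendant '[-0.015,0,0,0,0,0,0,-0.01,0,0,0,0,0,0,-0.01,0,0,0,0,0,0,-0.01,0,0,0,0,0,0,-0.008,0,0,0,0,0,0,-0.006,0,0,0,0,0,0,-0.004,0,0,0,0,0,0,0,0,0,0,0,0,0]'
python3 - <<'E'
from h import *
c=cam('wrist');im=get_image('wrist');cv2.imwrite('pics/w9.png',im[:,:,::-1])
print(proj(c,[[.376,.243,.077],[.4156,.236,.077]]))
E
```

```text
clock: 46.3
position: [0.3372, 0.2497, 0.0826]
ee_rot: [-0.285, -3.128, 0.002]
force: [-1.0, 0.5, -0.1]
width: 0.004
gripper_force: 0.0
clock: 47.3
position: [0.3985, 0.2385, 0.0826]
ee_rot: [-0.284, -3.128, 0.001]
force: [-2.2, 0.7, -1.5]
width: 0.002
gripper_force: 1.0
[[280.50773647 224.75177078]
 [280.93356761 305.16181094]]
```

View pics/w9.png

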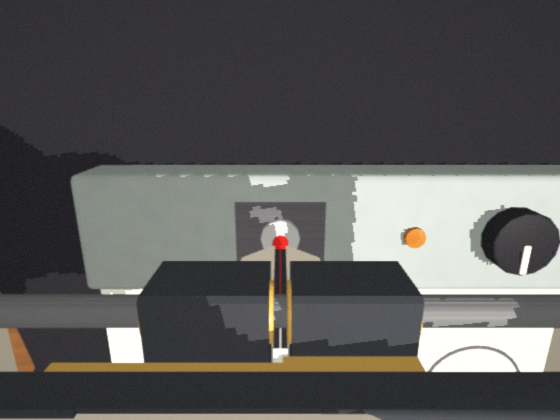

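```bash
python3 -m pendant '[-0.003,0,0,0,0,0,0,-0.002,0,0,0,0,0,0,0,0,0,0,0,0,0]'
python3 -m pendant '[0.01,0,0,0,0,0,0,0.03,0,0,0,0,0,0,0.03,0,-0.02,0,0,0,0,0,0,-0.05,0,0,0,0,0,0,-0.05,0,0,0,0,0,0,0,0,0,0,0]'
python3 - <<'E'
from h import *
c=cam('wrist');im=get_image('wrist');hs=cv2.cvtColor(im,cv2.COLOR_RGB2HSV).astype(int);H,S,V=[hs[...,i] for i in range(3)]
for k in blobs(((H<6)|(H>172))&(S>170)&(V>90),20): print('red',k.reshape(-1,2).mean(0),ray(c,k.reshape(-1,2).mean(0),.077))
cv2.imwrite('pics/w10.png',im[:,:,::-1]); print(proj(c,[[.376,.243,.077],[.4156,.236,.077]]))
E
```

```text
clock: 47.72
position: [0.3994, 0.2382, 0.0823]
ee_rot: [-0.279, -3.123, 0.003]
force: [-16.4, 4.4, 5.8]
width: 0.003
gripper_force: 7.7
clock: 48.48
position: [0.3371, 0.2521, 0.2066]
ee_rot: [0.284, 3.123, 0.011]
force: [0.3, 0.1, -0.4]
width: 0.003
gripper_force: 0.0
[[276.28148711 246.38687382]
 [276.6917148  290.43111568]]
```

View pics/w10.png

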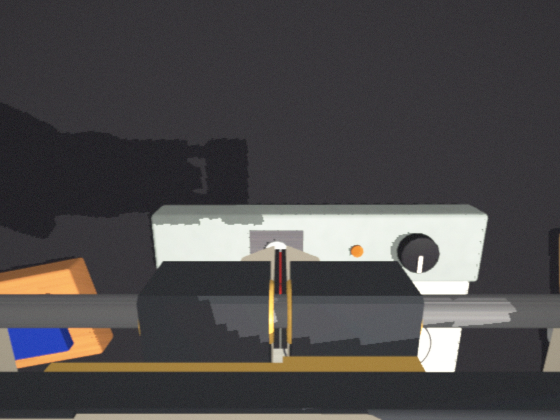

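```bash
python3 -m pendant '[0.0,0.05,-0.04,0,0,0,0.0,0.0,0.05,-0.04,0,0,0,0,0,0.05,0,0,0,0,0,0,0.05,0,0,0,0,0,0,0.05,0,0,0,0,0,0,0.05,0,0,0,0,0]'
python3 - <<'E'
from h import *
for n in('top','scene'):
    c=cam(n);im=get_image(n);hs=cv2.cvtColor(im,cv2.COLOR_RGB2HSV).astype(int);H,S,V=[hs[...,i] for i in range(3)]
    print(n,proj(c,[[.376,.243,.077],[.4156,.236,.077]]).round())
    for k in blobs(((H<6)|(H>172))&(S>170)&(V>90),3): print('red',k.reshape(-1,2).mean(0).round(),cv2.contourArea(k))
    if n=='top': strips(n,im); a=im[130:280,165:435]
    else: b=im[140:310,170:420]
a=cv2.resize(a,(480,267),interpolation=cv2.INTER_CUBIC);b=cv2.resize(b,(480,326),interpolation=cv2.INTER_CUBIC)
cv2.imwrite('pics/end.png',np.vstack([a,b])[:,:,::-1])
E
```

```text
clock: 49.28
position: [0.3887, 0.5442, 0.2791]
ee_rot: [-0.284, -3.128, 0.003]
force: [0.2, 1.0, 0.1]
width: 0.002
gripper_force: 0.0
top [[224. 257.]
 [226. 245.]]
red [226. 246.] 10.5
strip mm 92.0 78.0 19.2 18.9 dir 88.7 [277. 345.]
strip mm 295.3 -375.9 28.7 11.0 dir 7.2 [417. 278.]
strip mm 323.3 -257.4 30.3 13.7 dir 7.4 [380. 270.]
strip mm 417.7 -370.5 27.4 14.1 dir 49.5 [414. 239.]
strip mm 582.1 -353.9 12.2 28.9 dir 159.5 [406. 189.]
scene [[366. 227.]
 [356. 231.]]
red [357. 233.] 9.5
```

View pics/end.png

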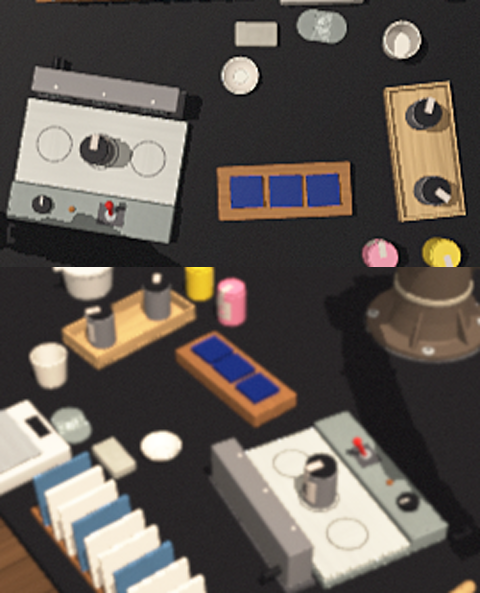

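The final picture shows the red toggle tip at the predicted on position, (226,246) in the top view. The three tiles lie on the oak block, two jars stand in the tray, and the full jar is in the middle ring with its label facing the reader.

```bash
python3 -c "from cell import sign_off; print(sign_off())"
```

```text
the job is handed in; nothing more can be done
None
```

I handed the job in at about 49 s: the three tiles are on the oak block, the one full jar (about 3.3 N) is in the middle ring facing the reader, the two empties are in the tray, and the toggle is on; the hand-in returned no verdict.

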